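# Sleeve the returned drill and hold the tool box open

## Task

Put the returned gold-fluted drill away: lift it out of the wooden returns block and push it, point down, into the empty clear tube in the rack until its point is on the bottom, and only then let go of it. Then raise the lid of the blue tool box and finish while still holding it open in the gripper, steady at about 60 degrees, so that the storekeeper has both hands free to lay the sleeved drill inside (let go, the lid falls shut). Leave the other drills, the carton and the picking bin as they are.

Things in the scene. Friction and masses are not known exactly. Their poses are not given: they have to be found in the camera images.
- drill: the returned twist drill: 10 mm diameter, 133 mm long, 65 g, gold fluted lower 87 mm, plain steel shank (10 mm round) for the upper 46 mm. Stands point down, loose, in the middle hole of the returns block, its point 12 mm above the work surface, so 83 mm of it stand out above the block. Origin at the point, z along the drill towards the shank end
- drill_tip (a point): the point of the returned drill
- block: beech returns block, 50 (x) by 90 (y) by 50 mm high, fixed, with three bored holes of 11 mm, 38 mm deep, in a row along its y, 28 mm apart; the drill stands in the middle one, the others are empty. Origin at the centre of its underside
- rack: red plastic tube rack, 60 (x) by 180 (y) mm, 58 mm high, fixed; it carries three upright clear tubes in a row along its own y, 55 mm apart, the middle one over its centre. Which of the three is the empty one varies; the other two hold steel drills that stand out 47 mm above their mouths. Origin at the centre of its underside
- tube: the empty clear plastic tube, fixed upright in the rack: 92 mm long, 18 mm outside, 14 mm bore (4 mm wider than the drill), mouth flared to 24 mm outside over the top 6 mm, closed below by a 6 mm floor. Origin at the centre of its underside (12 mm above the work surface), z up; turned with the rack
- tube_mouth (a point): centre of the empty tube's mouth, 104 mm above the work surface
- tube_floor (a point): centre of the empty tube's inner floor, 86 mm below the mouth. A drill that is home stands with its point here and 47 mm of shank above the mouth
- toolbox: blue steel box, 200 (x, front to back) by 300 (y) by 97 mm high, fixed, front towards its own -x. Origin at the centre of its underside
- lid (a joint): angle of the box's lid in rad: 0 shut (level), growing as the front edge rises, 1.05 = 60 degrees, stop at 1.4. Plain hinge with next to no friction: the lid (about 0.45 kg) falls shut from any angle. Lid 206 by 308 mm, hinged along the box's far long side
- lid_hinge (a point): middle of the lid's hinge line, 97 mm above the work surface at the box's far top edge (103 mm behind the box's centre); the hinge line runs along the box's y
- lid_bar (a point): middle of the lid's pull bar: a dark round steel bar 10 mm thick, 110 mm long, parallel to the hinge, carried by an arm at each end 32 mm out from the lid's front edge and 32 mm above the lid; nothing is within 25 mm of its middle. With the lid shut it is 237 mm towards the front from the hinge line and 36 mm above it; it turns with the lid about the hinge. The bar can turn between the finger pads
- drill_b: bystander: bright steel drill like the returned one, standing in another tube. Origin at the point
- drill_c: bystander: bright steel drill like the returned one, standing in another tube. Origin at the point
- carton: bystander: small white carton, 70 by 50 by 45 mm. Origin at the centre of its underside
- pickbin: bystander: blue open-fronted picking bin, 160 by 100 by 75 mm. Origin at the centre of its underside

How it is judged:
By the outcome, as a careful person would: the job done as asked, in the order asked, and still so for the second after the job is handed in, while the arm keeps its last pose, push and grip.
It also fails if it takes over 67 s, if anything falls off the work surface, if the arm or the gripper's body presses on something with over 40 N, if the wrist force passes 120 N, or if a joint passes its speed limit or range.

## Robot

A 7-joint arm with a two-finger parallel gripper is mounted at the origin on the work surface. World frame = base frame: x ahead of the robot, y to its left, z up, the work surface at z = 0. Lengths are in m, angles in rad, forces in N, time in s.
With the tool pointing down it reaches from about 0.425 to 0.925 m from the base axis. Payload 6.8 kg.
Tool frame: the origin (TCP) lies on the mounting face of the last link; the fingertips stand 173 mm ahead of it and the grasp point (between the pads) lies 155 mm ahead of it; z points along the fingers, y is the line along which they close (so a half turn about z gives the same grasp; the last joint's range is limited). The gripper opens to 85 mm and grips with 20 to 120 N. Pads are 22 mm wide; open, the fingers measure 114 mm over their backs; the gripper's body (76 mm by 85 mm) begins 54 mm behind the grasp point. The pads swing forward as they close: fully open they stand 13 mm farther back than shut.
Start: joints at [-1.403, 0.477, 0.022, 1.555, -0.011, 1.109, -0.083], TCP at [0.184, 0.65, 0.405] pointing down, gripper open.
Joint ranges: [-2.96, 2.96], [-0.34, 2.1], [-1.41, 1.46], [0.24, 2.44], [-1.37, 4.51], [0.17, 1.92], [-2.96, 2.96]. Speed limits (rad/s): [2.39, 2.39, 3.14, 3.14, 3.14, 3.14, 3.14].

## Interface

Orientations are given as a unit quaternion [w, x, y, z].
In Python, from station import bot gives the robot as it stands. The module is installed in compiled form; this text tells all that it offers.
- The arm moves only by the shell command python3 -m pendant 'ROWS' [FORCE]. ROWS is JSON, a list of rows, each a list of 5 numbers: the finger opening in m, from 0 to 0.0854, then the shift along the tool's x, y, z in m, then the turn about the tool's z in degrees. In form: [[jaw, x, y, z, yaw], ...]. A call has 1 to 12 rows; each row shifts and turns the commanded pose from where the row before left it, along the tool's axes as they then stand; what a row does not reach is not made up. A row lasts 1/12 s, in which the tool goes at most 41.7 mm and 7.16 degrees, less where a joint would pass 70% of its speed; a pose out of reach is approached as far as the arm can. A call with a gripper value outside its range is refused whole. The fingers move at their own pace and stop on an object; FORCE is the grip in N (left out, the last holds). Time passes only in rows, so rows that do not move let the fingers close. It gives the time, the measured TCP pose, the force, the opening and the grip force at its end, in the units of the state.
- bot.get_obs(): the state, without advancing time (a new reading comes with each control period).
- bot.read_camera(name): name is "side" or "top" or "wrist"; returns (picture, depth): 480x640x3 uint8, blue, green, red; 480x640 float32, m along the optical axis (not along the pixel's ray), 0 where there is no reading.
- bot.camera_model(name): a dict with "intrinsics" (3x3 intrinsics, pixels), "dist_coeffs" ([k1, k2, p1, p2, k3] as OpenCV has them; the pictures are not rectified), "R" (3x3) and "t" (3): a world point X has camera coordinates R X + t. Camera axes: x right, y down, z forward; pixel columns grow to the right and rows downward; lengths in m; the calibration is good to about 2 mm. A picture is of the moment at which its call begins: read the wrist's pose just before it. camera_model takes no time and is no camera call; for the wrist camera it gives the pose at the moment of the call.
- bot.hand_in(): hands the job in; it is judged then, once.
Trained networks look in the newest picture that a camera, given by its name, has taken for a name from the list of things; names that differ only in an ending like _2 or _b are one class to them, and where a whole thing is asked for, a point or a joint stands for the part that bears it (a point fixed in the world has none). Each returns a list of dicts, best first, with "score" (0 to 1); they miss things now and then, are a little off and sometimes report something else, mostly with a low value. They report only what shows in the picture. A call takes as long as a camera call.
- bot.boxes_of(name, camera): "at" ([column, row] in pixels, amid what is visible of it).
- bot.trace(name, camera): "mask" (480x640 bool, what is visible of it) and "at" ([column, row] in pixels, amid what is visible of it).
- bot.pinpoint(name, camera): "at" ([column, row] in pixels: a listed point, or the origin of a listed thing).
The state is a dict: "t": time; "q": joint angles; "joint_vel": joint speeds; "joint_torque": joint torques, N m; "eef_pos": TCP position; "tool_rot": TCP orientation; "contact_force": force on the tool from outside, world axes, zero at the start; "torque": the same for the moment, N m; "gripper_width": opening from 0.0 (shut) to 1.0 (fully open); "grasp_force": force on a finger pad.
Only numpy, scipy, OpenCV 4.12 (cv2) and the standard library are available. Lean on these libraries where they do the work, as an engineer would, in place of code of your own. Each camera call takes 0.05 s, during which the arm holds its last target. There are 200 camera calls.

## Working session

There is one attempt and no reset: what is moved stays moved. The work goes in short steps, Python scripts to look and compute and a shell command to move; the robot and the scene stay as the last step left them, time stands still between calls to the robot, and variables do not carry over. Pictures are saved under pics/ and viewed, at most 10 in all, crops included, and the job is handed in when it is done.

```bash
mkdir -p pics; cat > h.py <<'E'
import numpy as np, cv2
from station import bot
from scipy.spatial.transform import Rotation as Rn
def model(c):
    m=bot.camera_model(c); return [np.array(m[k],float) for k in("intrinsics","dist_coeffs","R","t")]
def ray(c,px,m=None):
    K,d,R,t=m or model(c)
    u=cv2.undistortPoints(np.array([[px]],float),K,d)[0,0]
    return -R.T@t, R.T@np.array([u[0],u[1],1.])
def at_z(c,px,z,m=None):
    o,v=ray(c,px,m); return o+v*(z-o[2])/v[2]
def at_d(c,px,dep,m=None):
    o,v=ray(c,px,m); return o+v*dep
def proj(c,X,m=None):
    K,d,R,t=m or model(c)
    return cv2.projectPoints(np.array([X],float),cv2.Rodrigues(R)[0],t,K,d)[0][0,0]
def tri(obs): # list of (origin,dir)
    A=0;b=0
    for o,v in obs:
        v=v/np.linalg.norm(v);P=np.eye(3)-np.outer(v,v);A=A+P;b=b+P@o
    return np.linalg.solve(A,b)
def tool():
    s=bot.get_obs(); w,x,y,z=s["tool_rot"]; return np.array(s["eef_pos"]),Rn.from_quat([x,y,z,w]).as_matrix(),s
def togo(target): # shift in tool axes for grasp point
    p,R,s=tool(); return R.T@(np.array(target)-(p+R[:,2]*.155))
E
python3 - <<'E'
from h import *
np.set_printoptions(precision=4,suppress=True)
p,R,s=tool();print(s);print(R)
ims=[]
for c in("side","top","wrist"):
    m=model(c);im,d=bot.read_camera(c);cv2.imwrite(f"pics/{c}0.png",im);np.save(f"{c}0.npy",d);ims.append(im)
    print(c,"pos",-m[2].T@m[3])
    for n in("drill_tip","drill","block","rack","tube_mouth","tube_floor","toolbox","lid_hinge","lid_bar","carton","pickbin"):
        r=bot.pinpoint(n,c)
        print(n,[(np.round(x["at"],1).tolist(),round(x["score"],2)) for x in r[:3]])
cv2.imwrite("pics/all.png",np.vstack([cv2.resize(np.hstack(ims[:2]),(800,300)),cv2.resize(np.hstack([ims[2],ims[2]*0]),(800,300))]))
E
```

```text
{'t': 0.0, 'q': array([-1.4031,  0.4778,  0.0224,  1.5565, -0.0115,  1.1093, -0.0831]), 'joint_vel': array([-0.0001, -0.0014,  0.0014, -0.0004, -0.0004,  0.0001, -0.    ]), 'joint_torque': array([ -0.0006, -59.6461,   1.6079, -28.1208,   0.0125,   0.0094,
        -0.    ]), 'eef_pos': array([0.1837, 0.6492, 0.4037]), 'tool_rot': array([-0.    ,  0.1375,  0.9905, -0.0009]), 'contact_force': array([0.2827, 0.325 , 0.9534]), 'torque': array([-0.0192,  0.0142, -0.0138]), 'grasp_force': 0.0, 'gripper_width': 1.0016490014145374}
[[-0.9622  0.2723 -0.0004]
 [ 0.2723  0.9622 -0.0018]
 [-0.0002 -0.0019 -1.    ]]
side pos [ 0.4892 -0.9417  0.6633]
drill_tip []
drill []
block [([249.7, 313.3], 0.65), ([270.4, 179.6], 0.52)]
rack [([325.9, 316.1], 0.78)]
tube_mouth [([326.1, 291.8], 0.67)]
tube_floor [([330.4, 326.3], 0.66)]
toolbox [([318.8, 215.0], 0.68)]
lid_hinge [([355.8, 181.4], 0.64)]
lid_bar [([271.2, 180.7], 0.77)]
carton [([246.1, 199.6], 0.84), ([294.8, 416.9], 0.17)]
pickbin [([296.6, 414.8], 0.86)]
top pos [ 0.3477 -0.039   1.481 ]
drill_tip [([371.5, 287.0], 0.44)]
drill [([370.4, 236.2], 0.49), ([368.9, 289.9], 0.47), ([353.2, 234.2], 0.45)]
block [([366.7, 286.2], 0.72)]
rack []
tube_mouth [([400.1, 228.5], 0.58)]
tube_floor [([392.5, 236.4], 0.41)]
toolbox [([233.5, 224.0], 0.71), ([457.3, 259.7], 0.28)]
lid_hinge [([223.9, 180.4], 0.9)]
lid_bar [([227.6, 261.6], 0.7)]
carton [([187.9, 294.0], 0.86), ([392.8, 233.8], 0.69)]
pickbin [([455.0, 258.5], 0.56)]
wrist pos [0.1121 0.6705 0.3743]
drill_tip []
drill []
block []
rack []
tube_mouth []
tube_floor []
toolbox []
lid_hinge []
lid_bar []
carton []
pickbin []
```

View pics/side0.png

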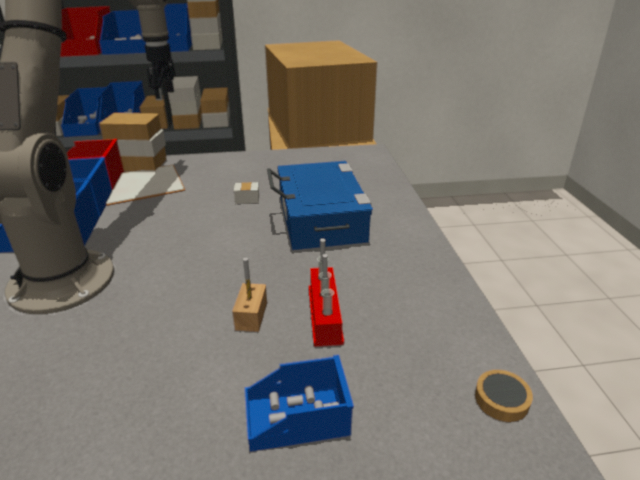

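View pics/top0.png

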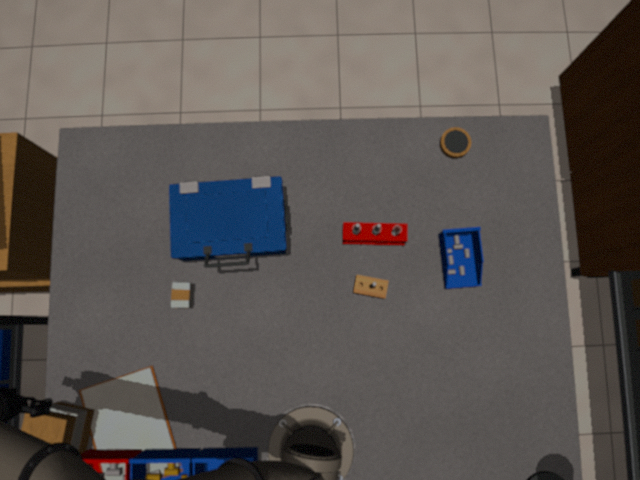

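```bash
python3 - <<'E'
from h import *
np.set_printoptions(precision=4,suppress=True)
print("blk side",at_z("side",[249.7,313.3],0),"top",at_z("top",[366.7,286.2],0), "tip",at_z("top",[371.5,287],.012))
print("rack",at_z("side",[325.9,316.1],0))
print("mouth",at_z("side",[326.1,291.8],.104),at_z("top",[400.1,228.5],.104))
print("floor",at_z("side",[330.4,326.3],.018),at_z("top",[392.5,236.4],.018))
print("box",at_z("side",[318.8,215],0),at_z("top",[233.5,224],0))
print("hinge",at_z("side",[355.8,181.4],.097),at_z("top",[223.9,180.4],.097))
print("bar",at_z("side",[271.2,180.7],.133),at_z("top",[227.6,261.6],.133))
print("bin",at_z("top",[455,258.5],0),"carton",at_z("top",[187.9,294],0))
E
```

```text
blk side [ 0.4366 -0.1688  0.    ] top [ 0.4427 -0.1722  0.    ] tip [ 0.4393 -0.1846  0.012 ]
rack [ 0.5936 -0.198   0.    ]
mouth [ 0.5869 -0.2475  0.104 ] [ 0.5892 -0.2593  0.104 ]
floor [ 0.5955 -0.249   0.018 ] [ 0.5819 -0.2501  0.018 ]
box [0.6321 0.228  0.    ] [0.6333 0.2086 0.    ]
hinge [0.736  0.2309 0.097 ] [0.7381 0.2193 0.097 ]
bar [0.5034 0.1903 0.133 ] [0.5077 0.2018 0.133 ]
bin [ 0.5155 -0.4306  0.    ] carton [0.433  0.3396 0.    ]
```

The side picture shows the gold drill standing in the block at about (248,280). The rack is at (325,310), with its nearest tube (327,297) empty. The box bar is at (275,180). In the top picture the empty tube is the right-hand one, at (398,230). I'll move to a close viewpoint now.

```bash
python3 -m pendant '[[0.085,-0.041,0,0,3.5],[0.085,-0.041,0,0,3.5],[0.085,-0.041,0,0,3.5],[0.085,-0.041,0,0,3.5],[0.085,-0.041,0,0,3.5],[0.085,-0.041,0,0,3.5],[0.085,-0.041,0,0,3.5],[0.085,-0.041,0,0,3.5],[0.085,-0.041,0,0,3.5],[0.085,-0.041,0,0,3.5],[0.085,-0.041,0,0,3.5],[0.085,-0.041,0,0,3.5]]' 30
python3 -m pendant '[[0.085,-0.041,0,0,3.5],[0.085,-0.041,0,0,3.5],[0.085,-0.041,0,0,3.5],[0.085,-0.041,0,0,3.5],[0.085,-0.041,0,0,3.5],[0.085,-0.041,0,0,3.5],[0.085,-0.041,0,0,3.5],[0.085,-0.041,0,0,3.5],[0.085,-0.041,0,0,3.5],[0,0,0,0,0]]'
```

```text
t: 2.8
eef_pos: [0.5789, 0.3718, 0.4048]
tool_rot: [0.0, 0.485, 0.875, 0.0]
contact_force: [0.6, 0.8, 0.4]
gripper_width: 0.999
grasp_force: 0.0
t: 3.63
eef_pos: [0.6912, 0.015, 0.4056]
tool_rot: [0.003, 0.709, 0.706, -0.002]
contact_force: [-1.2, -2.3, 0.5]
gripper_width: 0.878
grasp_force: 0.0
```

```bash
python3 -m pendant '[[0.085,-0.0345,-0.0225,0,0],[0.085,-0.0345,-0.0225,0,0],[0.085,-0.0345,-0.0225,0,0],[0.085,-0.0345,-0.0225,0,0],[0.085,-0.0345,-0.0225,0,0],[0.085,-0.0345,-0.0225,0,0],[0.085,-0.0345,-0.0225,0,0],[0.085,-0.0345,-0.0225,0,0],[0.085,0,0,0,0],[0.085,0,0,0,0]]'
python3 - <<'E'
from h import *
np.set_printoptions(precision=4,suppress=True)
p,R,s=tool();print(s["eef_pos"],s["q"]);print(R)
c="wrist";m=model(c);im,d=bot.read_camera(c);cv2.imwrite("pics/w1.png",im);np.save("w1.npy",d)
print("cam",-m[2].T@m[3],m[2][2])
for n,z in(("drill_tip",.012),("drill",.012),("block",0),("rack",0),("tube_mouth",.104),("tube_floor",.018),("drill_b",.018)):
    print(n,[(np.round(x["at"],1).tolist(),round(x["score"],2),at_z(c,x["at"],z,m)) for x in bot.pinpoint(n,c)[:3]])
E
```

```text
t: 4.47
eef_pos: [0.513, -0.2539, 0.4052]
tool_rot: [0.0, 0.705, 0.709, 0.0]
contact_force: [0.2, 0.9, 0.3]
gripper_width: 0.997
grasp_force: 0.0
[ 0.513  -0.2539  0.4052] [-0.0873  0.3378  0.5542  1.8348 -0.2052  1.0253  0.5551]
[[-0.0064  1.      0.0006]
 [ 1.      0.0064 -0.0005]
 [-0.0005  0.0006 -1.    ]]
cam [ 0.5114 -0.1796  0.3748] [ 0.0024 -0.2882 -0.9576]
drill_tip []
drill [([401.7, 143.0], 0.6, array([ 0.5884, -0.1943,  0.012 ])), ([233.8, 117.9], 0.57, array([ 0.4399, -0.1739,  0.012 ]))]
block [([233.3, 122.3], 0.97, array([ 0.4369, -0.1775,  0.    ]))]
rack [([399.1, 140.9], 0.67, array([ 0.5885, -0.1929,  0.    ]))]
tube_mouth [([421.5, 226.8], 0.89, array([ 0.5869, -0.248 ,  0.104 ]))]
tube_floor []
drill_b [([401.7, 143.0], 0.6, array([ 0.5872, -0.1941,  0.018 ])), ([233.8, 117.9], 0.57, array([ 0.4411, -0.174 ,  0.018 ]))]
```

View pics/w1.png

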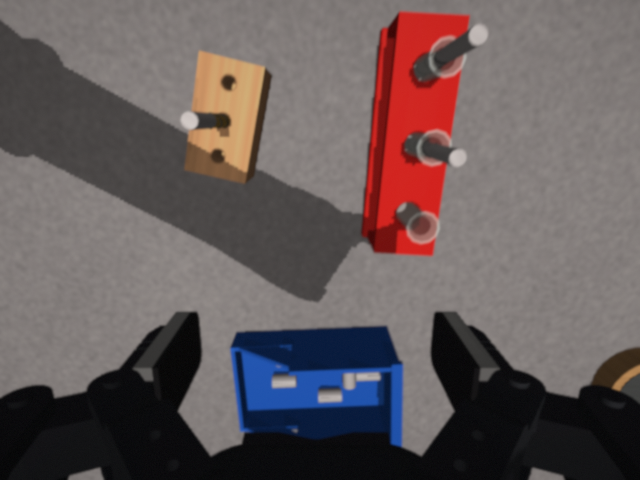

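The wrist picture shows the drill's shank end at (190,120), its hole at (222,121), tube mouths at (447,57), (434,148), and the empty one at (422,227).

```bash
python3 - <<'E'
from h import *
np.set_printoptions(precision=4,suppress=True)
c="wrist";m=model(c)
print("top",at_z(c,[189.5,120.5],.145,m),"hole",at_z(c,[223,121],.05,m), "holes",at_z(c,[229,82],.05,m),at_z(c,[218,156],.05,m))
M=[at_z(c,x,.104,m) for x in([447,57],[434.5,148],[422,227])];print(*M)
d=M[0]-M[2];print("yaw rack",np.degrees(np.arctan2(-d[0],d[1])))
print(togo([.439,-.1745,.25]))
E
```

```text
top [ 0.4434 -0.1743  0.145 ] hole [ 0.4405 -0.1736  0.05  ] holes [ 0.4467 -0.1453  0.05  ] [ 0.435  -0.2004  0.05  ]
[ 0.5945 -0.1343  0.104 ] [ 0.5925 -0.1893  0.104 ] [ 0.5893 -0.2435  0.104 ]
yaw rack -2.7370416534617665
[ 0.0768 -0.0754 -0.0005]
```

```bash
python3 -m pendant '[[0.085,0.04,-0.0355,0,0],[0.085,0.04,-0.0355,0,0],[0.06,0,0,0.03,0],[0.06,0,0,0.02,0],[0.06,0,0,0,0],[0.06,0,0,0,0]]'
python3 - <<'E'
from h import *
np.set_printoptions(precision=4,suppress=True)
p,R,s=tool()
c="wrist";m=model(c);im,d=bot.read_camera(c);cv2.imwrite("pics/w2.png",im)
print(proj(c,[.442,-.174,.145],m), proj(c,p+R[:,2]*.155,m))
for n,z in(("drill_tip",.012),("drill",.012),("block",0)):
    print(n,[(np.round(x["at"],1).tolist(),round(x["score"],2),at_z(c,x["at"],z,m)) for x in bot.pinpoint(n,c)[:3]])
E
```

```text
t: 5.37
eef_pos: [0.4588, -0.1892, 0.3545]
tool_rot: [-0.001, 0.703, 0.712, -0.001]
contact_force: [0.2, -0.5, 0.1]
gripper_width: 0.701
grasp_force: 0.0
[284.3732 254.1152] [319.1363 342.7265]
drill_tip [([292.8, 203.5], 0.71, array([ 0.4384, -0.175 ,  0.012 ])), ([473.3, 224.1], 0.32, array([ 0.585 , -0.1902,  0.012 ]))]
drill [([290.5, 204.4], 0.84, array([ 0.4365, -0.1757,  0.012 ]))]
block [([292.8, 203.5], 0.62, array([ 0.4377, -0.1773,  0.    ]))]
```

View pics/w2.png

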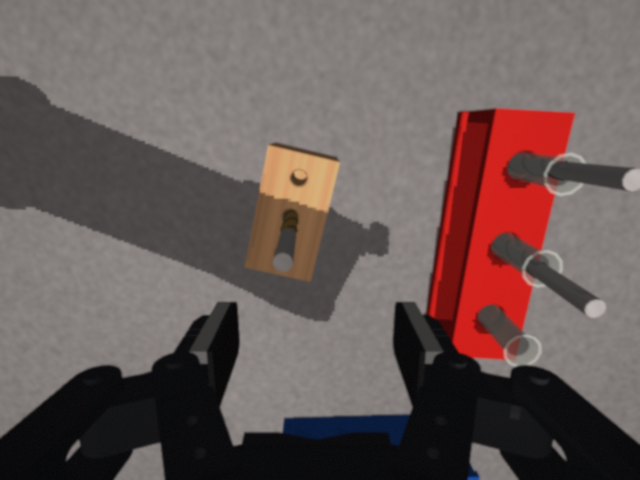

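The shank end is at (283,261), and the empty tube's mouth is at (522,351). The tool stopped short of its target.

```bash
python3 - <<'E'
from h import *
np.set_printoptions(precision=4,suppress=True)
c="wrist";m=model(c)
T=at_z(c,[283,261],.145,m);print(T,at_z(c,[522,351],.104,m),at_z(c,[289,218],.05,m))
print(togo([T[0],T[1],.128]))
E
```

```text
[ 0.4426 -0.1789  0.145 ] [ 0.5903 -0.252   0.104 ] [ 0.4395 -0.1795  0.05  ]
[ 0.0116 -0.0171  0.0727]
```

```bash
python3 -m pendant '[[0.06,0.0065,-0.009,0,0],[0.06,0.0065,-0.009,0,0],[0.06,0,0,0.02,0],[0.06,0,0,0.02,0],[0.06,0,0,0.02,0],[0.06,0,0,0.013,0],[0.06,0,0,0,0],[0.06,0,0,0,0]]'
python3 - <<'E'
from h import *
np.set_printoptions(precision=4,suppress=True)
print(togo([.441,-.177,.128]))
c="wrist";m=model(c);im,d=bot.read_camera(c);cv2.imwrite("pics/w3.png",im[120:,100:540])
E
```

```text
t: 6.23
eef_pos: [0.4399, -0.1764, 0.2817]
tool_rot: [-0.001, 0.703, 0.711, -0.0]
contact_force: [0.1, 0.4, -0.0]
gripper_width: 0.703
grasp_force: 0.0
[-0.0007  0.0014 -0.0013]
```

View pics/w3.png

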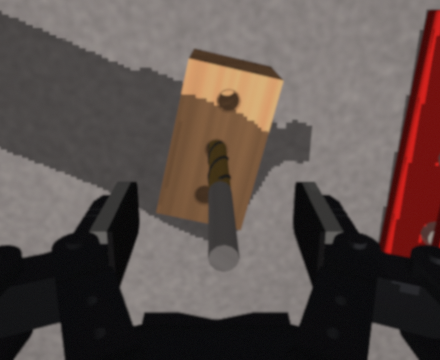

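The drill shank stands centred between the pads, with its top at crop (223,258). I'll close and lift.

```bash
python3 -m pendant '[[0.0,0,0.001,0,0],[0.0,0,0,0,0],[0.0,0,0,0,0],[0.0,0,0,0,0],[0.0,0,0,0,0],[0.0,0,0,0,0],[0.0,0,0,0,0],[0.0,0,0,0,0]]' 40
```

```text
t: 6.95
eef_pos: [0.4413, -0.1769, 0.2818]
tool_rot: [-0.0, 0.703, 0.711, -0.0]
contact_force: [-3.5, 0.2, 6.1]
gripper_width: 0.1
grasp_force: 39.1
```

```bash
python3 -m pendant '[[0,0,0,-0.015,0],[0,0,0,-0.025,0],[0,0,0,-0.03,0],[0,0,0,-0.03,0],[0,0,0,-0.025,0],[0,-0.024,0.03,0,0],[0,-0.024,0.03,0,0],[0,0,0.03,0,0],[0,0,0.03,0,0],[0,0,0,0,0],[0,0,0,0,0]]'
python3 - <<'E'
from h import *
np.set_printoptions(precision=4,suppress=True)
p,R,s=tool();print(p,R[:,2],s["contact_force"])
for c in("wrist","side","top"):
    m=model(c);im,d=bot.read_camera(c);cv2.imwrite(f"pics/{c}4.png",im)
    for n in("drill_tip","tube_mouth","tube_floor","rack"):
        print(c,n,[(np.round(x["at"],1).tolist(),round(x["score"],2)) for x in bot.pinpoint(n,c)[:2]])
    print("proj tip",proj(c,p+R[:,2]*(.155+.116),m),"mouth",proj(c,[.590,-.249,.104],m))
a=cv2.imread("pics/side4.png")[220:340,250:410];b=cv2.imread("pics/wrist4.png")
cv2.imwrite("pics/c4.png",np.hstack([cv2.resize(a,(400,300),interpolation=cv2.INTER_CUBIC),cv2.resize(b,(400,300))]))
E
```

```text
t: 7.87
eef_pos: [0.5636, -0.2226, 0.4057]
tool_rot: [-0.0, 0.702, 0.712, -0.001]
contact_force: [-1.0, -0.3, -0.4]
gripper_width: 0.103
grasp_force: 39.2
[ 0.5636 -0.2226  0.4057] [-0.0009 -0.0006 -1.    ] [-1.038  -0.3067 -0.4146]
wrist drill_tip [([318.3, 247.1], 0.7), ([350.4, 117.7], 0.46)]
wrist tube_mouth [([348.2, 269.9], 0.9)]
wrist tube_floor [([351.7, 117.3], 0.23)]
wrist rack [([346.2, 174.8], 0.64)]
proj tip [317.5508 246.9956] mouth [353.1466 269.2596]
side drill_tip [([310.8, 268.8], 0.8)]
side tube_mouth [([325.4, 293.4], 0.63)]
side tube_floor [([329.4, 323.2], 0.57)]
side rack [([327.7, 313.1], 0.75)]
proj tip [311.8908 271.7092] mouth [327.8516 292.1497]
top drill_tip []
top tube_mouth []
top tube_floor []
top rack [([370.0, 235.6], 0.73), ([352.9, 233.4], 0.54)]
proj tip [388.5127 236.4415] mouth [396.2754 228.3057]
```

View pics/c4.png

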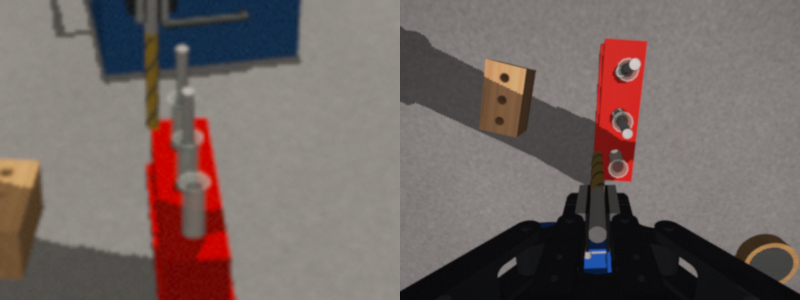

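Drill lifted and hanging straight. Its tip is at wrist (318,247) and the empty tube's mouth at (348,270).

```bash
python3 - <<'E'
from h import *
np.set_printoptions(precision=4,suppress=True)
M=at_z("wrist",[348.2,269.9],.104);S=at_z("side",[325.4,293.4],.104)
t=tri([ray("wrist",[318.3,247.1]),ray("side",[310.8,268.8])])
print(M,S,"tri",tri([ray("wrist",[348.2,269.9]),ray("side",[325.4,293.4])]),"tip",t)
p,R,s=tool();print(p)
for X in(M,S):print(R.T@(X-np.array([p[0],p[1],0])))
# refine mouth by ellipse in wrist image
im=cv2.imread("pics/wrist4.png")[235:310,305:400];cv2.imwrite("pics/m4.png",cv2.resize(im,None,fx=6,fy=6,interpolation=cv2.INTER_CUBIC))
E
```

```text
[ 0.5853 -0.2505  0.104 ] [ 0.585  -0.2521  0.104 ] tri [ 0.5852 -0.2508  0.103 ] tip [ 0.5621 -0.2217  0.1408]
[ 0.5622 -0.2233  0.4067]
[-0.0275  0.0228 -0.104 ]
[-0.0291  0.0224 -0.104 ]
```

View pics/m4.png

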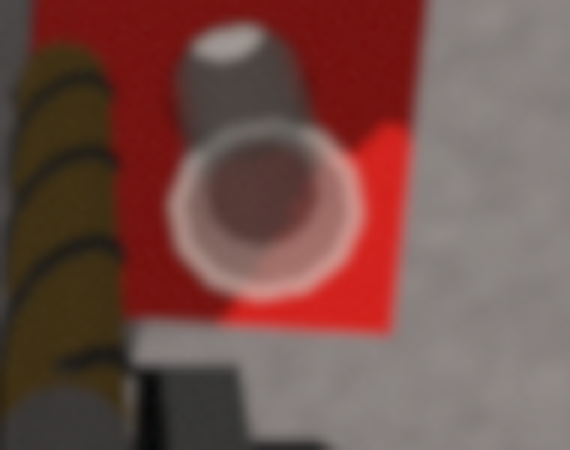

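The mouth ring is centred at full-image (349.3,269.7). I'll move above it and check again from close up.

```bash
python3 -m pendant '[[0,-0.014,0.0117,0,0],[0,-0.0135,0.0116,0,0],[0,0,0,0.01,0],[0,0,0,0.01,0],[0,0,0,0,0],[0,0,0,0,0],[0,0,0,0,0]]'
python3 - <<'E'
from h import *
np.set_printoptions(precision=4,suppress=True)
p,R,s=tool();print(p)
A={}
for c in("wrist","side","top"):
    m=model(c);im,d=bot.read_camera(c);cv2.imwrite(f"pics/{c}5.png",im)
    for n,z in(("drill_tip",p[2]-.271),("tube_mouth",.104)):
        for x in bot.pinpoint(n,c)[:1]: print(c,n,np.round(x["at"],1),round(x["score"],2),at_z(c,x["at"],z,m))
a=cv2.imread("pics/side5.png")[240:330,280:370];b=cv2.imread("pics/wrist5.png")[200:340,250:390]
cv2.imwrite("pics/c5.png",np.hstack([cv2.resize(x,(400,400),interpolation=cv2.INTER_CUBIC) for x in(a,b)]))
E
```

```text
t: 9.2
eef_pos: [0.5856, -0.25, 0.3866]
tool_rot: [-0.0, 0.703, 0.712, -0.0]
contact_force: [1.0, -0.4, -0.3]
gripper_width: 0.105
grasp_force: 39.2
[ 0.5856 -0.25    0.3866]
wrist drill_tip [316.9 247.4] 0.71 [ 0.585  -0.2501  0.1156]
wrist tube_mouth [319.3 240.8] 0.96 [ 0.5867 -0.2491  0.104 ]
side drill_tip [325.9 286.5] 0.67 [ 0.5867 -0.2463  0.1156]
side tube_mouth [322.9 290.9] 0.78 [ 0.5813 -0.2441  0.104 ]
```

View pics/c5.png

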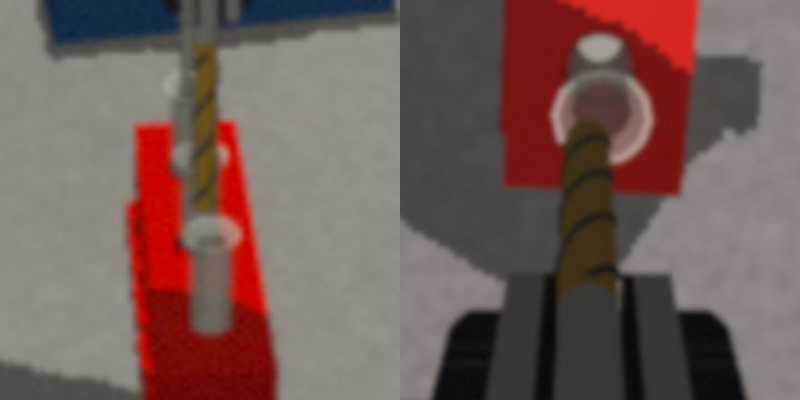

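The drill tip sits left of the mouth centre by about 2.5 mm in +x: wrist mouth centre (321,241), tip (316,243). The side view shows the same. I'll correct this and enter.

```bash
python3 -m pendant '[[0,0.0005,0.0025,0,0],[0,0,0,0,0],[0,0,0,0.006,0],[0,0,0,0.006,0],[0,0,0,0.005,0],[0,0,0,0.003,0],[0,0,0,0,0],[0,0,0,0,0]]'
python3 - <<'E'
from h import *
np.set_printoptions(precision=4,suppress=True)
p,R,s=tool();print(p,s["contact_force"],s["torque"])
for c in("wrist","side"):
    im,d=bot.read_camera(c);cv2.imwrite(f"pics/{c}6.png",im)
a=cv2.imread("pics/side6.png")[240:330,280:370];b=cv2.imread("pics/wrist6.png")[180:320,250:390]
cv2.imwrite("pics/c6.png",np.hstack([cv2.resize(x,(400,400),interpolation=cv2.INTER_CUBIC) for x in(a,b)]))
E
```

```text
t: 10.32
eef_pos: [0.5883, -0.25, 0.3663]
tool_rot: [-0.0, 0.703, 0.711, -0.0]
contact_force: [0.1, -0.2, -0.4]
gripper_width: 0.102
grasp_force: 39.2
[ 0.5883 -0.25    0.3663] [ 0.1208 -0.2335 -0.448 ] [ 0.0293  0.0241 -0.0038]
```

View pics/c6.png

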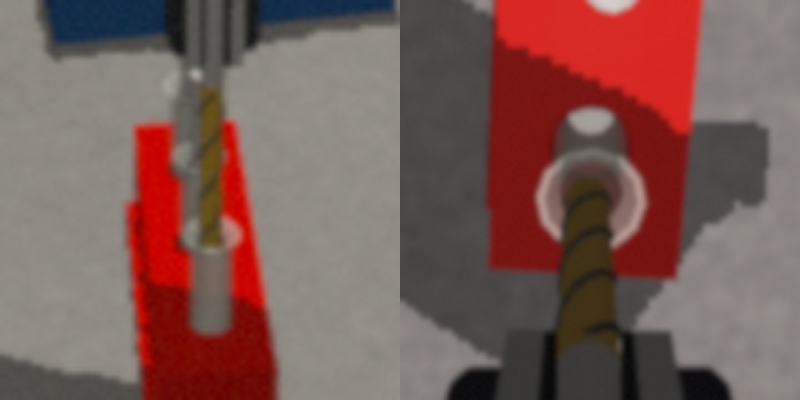

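The drill is inside the mouth, with no contact force. I'll go down in stages, watching the force.

```bash
python3 -m pendant '[[0,0,0.0007,0.008,0],[0,0,0,0.01,0],[0,0,0,0.01,0],[0,0,0,0.01,0],[0,0,0,0,0],[0,0,0,0,0]]'; python3 - <<'E'
from h import *
p,R,s=tool();print(p.round(4),s["contact_force"].round(2),s["torque"].round(3))
m=model("wrist");print(proj("wrist",[p[0],p[1],.104],m))
im,d=bot.read_camera("wrist")
print([(x["at"],x["score"]) for x in bot.pinpoint("tube_mouth","wrist")[:1]])
E
```

```text
t: 10.92
eef_pos: [0.5888, -0.2498, 0.3275]
tool_rot: [-0.001, 0.703, 0.711, -0.001]
contact_force: [0.1, 0.2, -0.2]
gripper_width: 0.105
grasp_force: 39.2
[ 0.5888 -0.2498  0.3275] [ 0.07  0.22 -0.23] [ 0.03  -0.009  0.012]
[318.92474401 273.89501482]
[([314.9, 273.4], 0.7)]
```

```bash
python3 -m pendant '[[0,0,0,0.009,0],[0,0,0,0.009,0],[0,0,0,0.009,0],[0,0,0,0.006,0],[0,0,0,0.001,0],[0,0,0,0,0]]';python3 -m pendant '[[0,0,0,0.001,0],[0,0,0,0.001,0],[0,0,0,0.001,0],[0,0,0,0.001,0],[0,0,0,0,0]]'
```

```text
t: 11.52
eef_pos: [0.5888, -0.2499, 0.2938]
tool_rot: [-0.001, 0.703, 0.711, -0.0]
contact_force: [0.5, 0.2, -0.6]
gripper_width: 0.104
grasp_force: 39.2
t: 11.93
eef_pos: [0.589, -0.2499, 0.2907]
tool_rot: [0.0, 0.703, 0.711, 0.0]
contact_force: [0.0, -0.1, -0.6]
gripper_width: 0.106
grasp_force: 39.2
```

```bash
python3 -m pendant '[[0,0,0,0.001,0],[0,0,0,0.001,0],[0,0,0,0.0005,0],[0,0,0,0,0]]';python3 -m pendant '[[0,0,0,0.001,0],[0,0,0,0.001,0],[0,0,0,0,0]]'
```

```text
t: 12.27
eef_pos: [0.5891, -0.25, 0.2883]
tool_rot: [0.0, 0.703, 0.711, 0.0]
contact_force: [0.4, -0.4, 0.4]
gripper_width: 0.1
grasp_force: 39.4
t: 12.52
eef_pos: [0.5893, -0.2504, 0.2875]
tool_rot: [0.001, 0.703, 0.711, 0.0]
contact_force: [-2.0, 0.3, 9.1]
gripper_width: 0.103
grasp_force: 40.7
```

The drill met the floor at exactly the predicted height, with 9 N upward. I'll push a touch more, then release.

```bash
python3 -m pendant '[[0,0,0,0.0008,0],[0,0,0,0,0],[0,0,0,0,0]]';python3 -m pendant '[[0.04,0,0,0,0],[0.04,0,0,0,0],[0.04,0,0,0,0],[0.04,0,0,0,0],[0.04,0,0,-0.015,0],[0.04,0,0,-0.03,0],[0.04,0,0,-0.04,0],[0.04,0,0,-0.02,0],[0.04,0,0,0,0],[0.04,0,0,0,0]]'
python3 - <<'E'
from h import *
p,R,s=tool();print(p.round(4),s["q"].round(2))
c="side";m=model(c);im,d=bot.read_camera(c);cv2.imwrite("pics/s7.png",im)
im2,_=bot.read_camera("wrist")
cv2.imwrite("pics/c7.png",np.hstack([cv2.resize(im[220:340,250:410],(400,300),interpolation=cv2.INTER_CUBIC),cv2.resize(im2,(400,300))]))
print("expected tops (mine)",proj(c,[.589,-.25,.151],m),"tip z check")
E
```

```text
t: 12.77
eef_pos: [0.5894, -0.2504, 0.2873]
tool_rot: [0.001, 0.703, 0.711, 0.001]
contact_force: [-3.0, 1.7, 13.7]
gripper_width: 0.101
grasp_force: 41.2
t: 13.6
eef_pos: [0.5892, -0.2502, 0.3915]
tool_rot: [0.001, 0.703, 0.711, 0.001]
contact_force: [-0.0, -0.6, -0.7]
gripper_width: 0.466
grasp_force: 0.0
[ 0.5892 -0.2502  0.3915] [-0.09  0.47  0.55  1.69 -0.28  1.06  0.56]
expected tops (mine) [327.50595451 272.15847265] tip z check
```

View pics/c7.png

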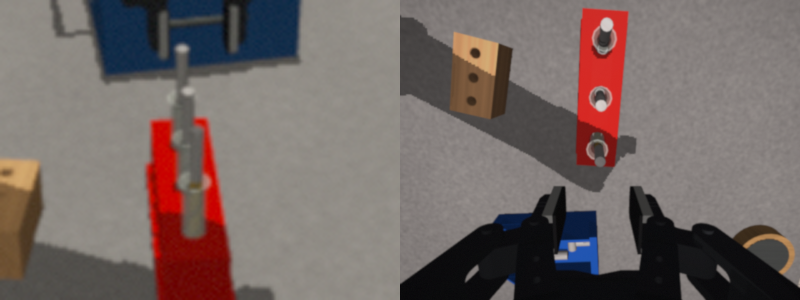

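The drill stands home: its shank top is at side pixel (328,272), exactly as predicted, and the other two drills are undisturbed. Next is the lid bar.

```bash
python3 -m pendant '[[0.06,0.02,-0.004,-0.01,0],[0.06,0.038,-0.007,0,0],[0.06,0.038,-0.007,0,0],[0.06,0.038,-0.007,0,-1],[0.06,0.038,-0.007,0,-1],[0.06,0.038,-0.007,0,-1],[0.06,0.038,-0.007,0,-1],[0.06,0.038,-0.007,0,-1],[0.06,0.038,-0.007,0,-1],[0.06,0.038,-0.007,0,0],[0.06,0.038,-0.007,0,0],[0.06,0.038,-0.007,0,0]]'; python3 -m pendant '[[0.06,0.02,-0.004,0,0],[0.06,0,0,0,0],[0.06,0,0,0,0]]'
python3 - <<'E'
from h import *
np.set_printoptions(precision=4,suppress=True)
p,R,s=tool();print(p,R[:,1],s["q"])
c="wrist";m=model(c);im,d=bot.read_camera(c);cv2.imwrite("pics/w8.png",im);np.save("w8.npy",d)
for n,z in(("lid_bar",.133),("lid_hinge",.097),("toolbox",0)):
    print(n,[(np.round(x["at"],1).tolist(),round(x["score"],2),at_z(c,x["at"],z,m)) for x in bot.pinpoint(n,c)[:2]])
# bar pixels by depth: height 0.12-0.15, dark
K,dc,Rm,t=m
v,u=np.mgrid[0:480:2,0:640:2];v=v.ravel();u=u.ravel();dd=d[v,u]
n=cv2.undistortPoints(np.stack([u,v],1).astype(float)[:,None],K,dc)[:,0]
P=(np.c_[n,np.ones(len(n))]*dd[:,None]-t)@Rm
k=(dd>0)&(P[:,2]>.118)&(P[:,2]<.15);Q=P[k]
print(len(Q),Q.min(0),Q.max(0))
k=(abs(Q[:,0]-.505)<.03)&(abs(Q[:,1]-.2)<.08);B=Q[k];print(len(B),np.median(B,0),B[:,2].max())
l=B[B[:,0]<np.percentile(B[:,0],60)]
f=np.polyfit(l[:,1],l[:,0],1);print("slope deg",np.degrees(np.arctan(f[0])))
k=(dd>0)&(P[:,2]>.09)&(P[:,2]<.112);L=P[k];print("lid pts",len(L),L.min(0),L.max(0),np.median(L[:,2]))
E
```

```text
t: 14.7
eef_pos: [0.4796, 0.1834, 0.399]
tool_rot: [-0.0, 0.665, 0.747, -0.001]
contact_force: [0.3, 0.9, -0.0]
gripper_width: 0.7
grasp_force: 0.0
t: 14.95
eef_pos: [0.4739, 0.2024, 0.3989]
tool_rot: [-0.0, 0.663, 0.748, -0.001]
contact_force: [0.2, -0.3, -0.8]
gripper_width: 0.699
grasp_force: 0.0
[0.4739 0.2024 0.3989] [ 0.9928  0.1201 -0.0026] [-0.8544  0.2257  0.3861  1.9597 -0.1013  0.9777 -0.2998]
lid_bar [([361.0, 247.1], 0.8, array([0.5001, 0.2068, 0.133 ]))]
lid_hinge []
toolbox [([489.9, 216.5], 0.88, array([0.6377, 0.2126, 0.    ]))]
926 [0.4924 0.1488 0.118 ] [0.5262 0.2677 0.1399]
926 [0.5002 0.2157 0.1372] 0.1398985036053879
slope deg -1.382354756582651
lid pts 21947 [0.5241 0.0512 0.09  ] [0.7449 0.3663 0.1117] 0.10291286056157645
```

```bash
python3 - <<'E'
from h import *
np.set_printoptions(precision=4,suppress=True)
c="wrist";m=model(c);d=np.load("w8.npy");K,dc,Rm,t=m
v,u=np.mgrid[0:480,0:640];v=v.ravel();u=u.ravel();dd=d[v,u]
n=cv2.undistortPoints(np.stack([u,v],1).astype(float)[:,None],K,dc)[:,0]
P=(np.c_[n,np.ones(len(n))]*dd[:,None]-t)@Rm
B=P[(dd>0)&(P[:,2]>.125)&(P[:,2]<.145)&(abs(P[:,0]-.505)<.04)]
l=cv2.fitLine(B[:,:2].astype(np.float32),cv2.DIST_HUBER,0,.001,.001).ravel();print("bar",l,np.degrees(np.arctan2(-l[0],l[1])))
for y in np.arange(.15,.27,.015):
    q=B[abs(B[:,1]-y)<.004]; print(round(y,3),len(q),np.median(q,0) if len(q) else "", (q[:,0].min(),q[:,0].max()) if len(q) else "")
L=P[(dd>0)&(P[:,2]>.095)&(P[:,2]<.112)]
print([(round(y,2),L[abs(L[:,1]-y)<.004][:,0].min().round(4)) for y in np.arange(.08,.36,.03)])
print(cv2.minAreaRect(L[:,:2].astype(np.float32)*1000))
E
```

```text
bar [ 0.0371 -0.9993  0.5025  0.2101] -177.87553
0.15 311 [0.5095 0.1509 0.1353] (np.float64(0.49873886162707215), np.float64(0.5217818881753864))
0.165 172 [0.5025 0.1651 0.1387] (np.float64(0.49832076965389666), np.float64(0.5082242423054623))
0.18 181 [0.5018 0.18   0.1386] (np.float64(0.4976230124143901), np.float64(0.5075011577567973))
0.195 194 [0.5014 0.1949 0.1388] (np.float64(0.4969168138219307), np.float64(0.507023382357224))
0.21 208 [0.5008 0.21   0.1387] (np.float64(0.496471905318764), np.float64(0.5062974251078635))
0.225 220 [0.5002 0.225  0.1386] (np.float64(0.49577445461361846), np.float64(0.5059759333785672))
0.24 228 [0.4995 0.24   0.1386] (np.float64(0.49511636281437715), np.float64(0.5051428086025282))
0.255 325 [0.5006 0.256  0.1381] (np.float64(0.4945164892239856), np.float64(0.516088521752352))
0.27 0  
[(np.float64(0.08), np.float64(0.5373)), (np.float64(0.11), np.float64(0.5363)), (np.float64(0.14), np.float64(0.5361)), (np.float64(0.17), np.float64(0.5341)), (np.float64(0.2), np.float64(0.5334)), (np.float64(0.23), np.float64(0.5316)), (np.float64(0.26), np.float64(0.5278)), (np.float64(0.29), np.float64(0.5297)), (np.float64(0.32), np.float64(0.5279)), (np.float64(0.35), np.float64(0.5266))]
((628.9056396484375, 207.09486389160156), (211.68679809570312, 307.9971923828125), 4.794039249420166)
```

```bash
python3 -m pendant '[[0.04,0,0,0,4.5],[0.04,0.003,0.0275,0,0],[0.04,0,0,0.02,0],[0.04,0,0,0.025,0],[0.04,0,0,0.025,0],[0.04,0,0,0,0],[0.04,0,0,0,0]]'
python3 - <<'E'
from h import *
np.set_printoptions(precision=4,suppress=True)
p,R,s=tool();print(p,R[:,1],togo([.501,.206,.133]))
c="wrist";m=model(c);im,d=bot.read_camera(c)
for x in bot.pinpoint("lid_bar",c)[:1]: print(x["at"],x["score"],at_z(c,x["at"],.133,m))
K,dc,Rm,t=m
v,u=np.mgrid[0:480,0:640];v=v.ravel();u=u.ravel();dd=d[v,u]
n=cv2.undistortPoints(np.stack([u,v],1).astype(float)[:,None],K,dc)[:,0]
P=(np.c_[n,np.ones(len(n))]*dd[:,None]-t)@Rm
B=P[(dd>0)&(P[:,2]>.13)&(P[:,2]<.142)&(abs(P[:,0]-.505)<.015)&(abs(P[:,1]-.22)<.02)];print(len(B),np.median(B,0),B.min(0),B.max(0))
E
```

```text
t: 15.73
eef_pos: [0.5021, 0.204, 0.3297]
tool_rot: [-0.0, 0.694, 0.72, -0.002]
contact_force: [-0.3, 0.5, 1.1]
gripper_width: 0.465
grasp_force: 0.0
[0.5021 0.204  0.3297] [ 0.9993  0.0364 -0.0025] [ 0.0024 -0.0006  0.0417]
1912 [0.4993 0.221  0.1377] [0.4937 0.2    0.1328] [0.5048 0.24   0.1403]
```

```bash
python3 -m pendant '[[0.04,0.002,-0.001,0.015,0],[0.04,0,0,0.015,0],[0.04,0,0,0.011,0],[0.04,0,0,0,0],[0.04,0,0,0,0],[0,0,0,0,0],[0,0,0,0,0],[0,0,0,0,0],[0,0,0,0,0],[0,0,0,0,0],[0,0,0,0,0]]' 50
```

```text
t: 16.75
eef_pos: [0.5012, 0.2073, 0.2904]
tool_rot: [-0.0, 0.693, 0.721, 0.0]
contact_force: [-2.1, -1.9, 5.1]
gripper_width: 0.096
grasp_force: 48.8
```

```bash
python3 - <<'E'
import numpy as np
a=np.radians(np.arange(0,61,2.5))+np.arctan2(36,237);r=np.hypot(237,36)
y=-r*np.cos(a);z=-r*np.sin(a)
for i in range(24):print(round(2.5*(i+1),1),round(np.diff(y)[i],1),round(np.diff(z)[i],1))
print(y[-1]-y[0],z[-1]-z[0])
E
```

```text
2.5 1.8 -10.3
5.0 2.2 -10.2
7.5 2.7 -10.1
10.0 3.1 -10.0
12.5 3.6 -9.8
15.0 4.0 -9.7
17.5 4.4 -9.5
20.0 4.8 -9.3
22.5 5.2 -9.1
25.0 5.6 -8.8
27.5 6.0 -8.6
30.0 6.4 -8.3
32.5 6.7 -8.0
35.0 7.1 -7.7
37.5 7.4 -7.4
40.0 7.7 -7.1
42.5 8.0 -6.7
45.0 8.3 -6.4
47.5 8.6 -6.0
50.0 8.8 -5.6
52.5 9.0 -5.2
55.0 9.3 -4.8
57.5 9.5 -4.4
60.0 9.7 -4.0
149.6769145362398 -187.24802069691196
```

```bash
python3 -m pendant '[[0,0,0.0018,-0.0103,0],[0,0,0.0022,-0.0102,0],[0,0,0.0027,-0.0101,0],[0,0,0.0031,-0.01,0],[0,0,0,0,0],[0,0,0,0,0]]'
```

```text
t: 17.25
eef_pos: [0.5107, 0.2077, 0.3306]
tool_rot: [-0.0, 0.693, 0.721, 0.0]
contact_force: [-2.0, 2.4, -2.0]
gripper_width: 0.092
grasp_force: 48.8
```

Tracking as planned; continuing the arc.

```bash
python3 -m pendant '[[0,0,0.0036,-0.0098,0],[0,0,0.004,-0.0097,0],[0,0,0.0044,-0.0095,0],[0,0,0.0048,-0.0093,0],[0,0,0.0052,-0.0091,0],[0,0,0.0056,-0.0088,0],[0,0,0.006,-0.0086,0],[0,0,0.0064,-0.0083,0],[0,0,0,0,0],[0,0,0,0,0]]'
```

```text
t: 18.08
eef_pos: [0.5502, 0.2095, 0.4044]
tool_rot: [-0.002, 0.693, 0.721, -0.001]
contact_force: [-9.6, 2.3, 3.2]
gripper_width: 0.088
grasp_force: 49.0
```

```bash
python3 -m pendant '[[0,0,0.0067,-0.008,0],[0,0,0.0071,-0.0077,0],[0,0,0.0074,-0.0074,0],[0,0,0.0077,-0.0071,0],[0,0,0.008,-0.0067,0],[0,0,0.0083,-0.0064,0],[0,0,0,0,0],[0,0,0,0,0]]'
```

```text
t: 18.75
eef_pos: [0.5953, 0.2113, 0.4498]
tool_rot: [-0.002, 0.693, 0.721, -0.0]
contact_force: [-14.4, 0.9, 15.9]
gripper_width: 0.093
grasp_force: 50.0
```

Force is building radially outward, so my arc is a little tight. I'll correct outward while continuing.

```bash
python3 -m pendant '[[0,0,-0.0012,-0.0016,0],[0,0,0,0,0],[0,0,0,0,0]]'
```

```text
t: 19.0
eef_pos: [0.5944, 0.2114, 0.4494]
tool_rot: [-0.001, 0.693, 0.721, 0.0]
contact_force: [-7.3, 3.2, 5.0]
gripper_width: 0.093
grasp_force: 49.8
```

```bash
python3 -m pendant '[[0,0,0.008,-0.0068,0],[0,0,0.0088,-0.0056,0],[0,0,0.009,-0.0055,0],[0,0,0.009,-0.0052,0],[0,0,0.0095,-0.0046,0],[0,0,0.0095,-0.0044,0],[0,0,0,0,0],[0,0,0,0,0],[0,0,0,0,0]]'
python3 - <<'E'
from h import *
np.set_printoptions(precision=4,suppress=True)
p,R,s=tool();print(p,s["contact_force"],s["torque"])
g=p+R[:,2]*.155
print("angle from shift",g, np.degrees(np.arctan2(g[2]-.097,.7385-g[0])-np.arctan2(36,237)), np.hypot(g[2]-.097,.7385-g[0]))
for c in("top","side","wrist"):
    m=model(c);im,d=bot.read_camera(c);cv2.imwrite(f"pics/{c}9.png",im)
    for n in("lid_bar","lid_hinge"):
        for x in bot.pinpoint(n,c)[:1]: print(c,n,x["at"],round(x["score"],2),"proj g",proj(c,g,m))
    if c!="wrist":
        r=bot.trace("lid_bar",c)
        if not r: continue
        v,u=np.nonzero(r[0]["mask"]);dd=d[v,u];K,dc,Rm,t=m
        n=cv2.undistortPoints(np.stack([u,v],1).astype(float)[:,None],K,dc)[:,0]
        P=((np.c_[n,np.ones(len(n))]*dd[:,None]-t)@Rm)[dd>0]
        print(len(P),np.percentile(P,[5,50,95],axis=0))
        # lid plane fit: near-lid points
        L=P[(abs(P[:,1]-.216)<.13)&(P[:,2]>.12)&(P[:,2]<.26)]
        if len(L)>200:
            l=cv2.fitLine(L[:,[0,2]].astype(np.float32),cv2.DIST_HUBER,0,.001,.001).ravel();print("plane",np.degrees(np.arctan2(l[1],l[0])),len(L))
E
```

```text
t: 19.75
eef_pos: [0.6488, 0.2139, 0.4816]
tool_rot: [-0.0, 0.693, 0.721, 0.001]
contact_force: [-2.6, 4.8, 2.2]
gripper_width: 0.091
grasp_force: 49.9
[0.6488 0.2139 0.4816] [-2.5505  4.7938  2.2149] [0.9648 0.8294 0.0763]
angle from shift [0.6489 0.2142 0.3266] 60.056670609013445 0.24649171074508794
top lid_bar [210.6, 191.2] 0.88 proj g [207.4868 191.1116]
top lid_hinge [224.6, 181.9] 0.79 proj g [207.4868 191.1116]
1924 [[0.63   0.0636 0.1098]
 [0.6668 0.1413 0.2347]
 [0.7377 0.2182 0.3192]]
plane -59.721455 819
side lid_bar [325.0, 104.0] 0.63 proj g [325.5524 101.8535]
side lid_hinge [357.9, 179.6] 0.75 proj g [325.5524 101.8535]
1286 [[0.6264 0.0563 0.0076]
 [0.6639 0.1064 0.2295]
 [0.7492 0.6305 0.3087]]
wrist lid_bar [315.4, 330.2] 0.66 proj g [319.7057 343.0146]
wrist lid_hinge [413.7, 210.2] 0.62 proj g [319.7057 343.0146]
```

The lid plane measures 59.7° and the forces are small. I'll check that it holds steady, then hand in.

```bash
python3 -m pendant '[[0,0,0,0,0],[0,0,0,0,0],[0,0,0,0,0],[0,0,0,0,0],[0,0,0,0,0],[0,0,0,0,0]]' 60
python3 - <<'E'
from h import *
m=model("top");im,d=bot.read_camera("top");r=bot.trace("lid_bar","top")
v,u=np.nonzero(r[0]["mask"]);dd=d[v,u];K,dc,Rm,t=m
n=cv2.undistortPoints(np.stack([u,v],1).astype(float)[:,None],K,dc)[:,0]
P=((np.c_[n,np.ones(len(n))]*dd[:,None]-t)@Rm)[dd>0];L=P[(abs(P[:,1]-.216)<.13)&(P[:,2]>.12)&(P[:,2]<.26)]
l=cv2.fitLine(L[:,[0,2]].astype(np.float32),cv2.DIST_HUBER,0,.001,.001).ravel();a=abs(np.degrees(np.arctan(l[1]/l[0])));print(a)
if 57<a<63: print(bot.hand_in())
E
```

```text
t: 20.8
eef_pos: [0.6485, 0.2139, 0.4815]
tool_rot: [-0.0, 0.693, 0.721, 0.001]
contact_force: [-3.0, 3.9, 2.1]
gripper_width: 0.086
grasp_force: 58.7
59.29924
the job is handed in; nothing more can be done
None
```

The job is handed in: the gold drill stands in the empty tube with its point on the floor, released only once it was home, and the gripper is holding the tool box lid steady at a measured 59°, at about 21 s of the 67 s allowed.

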